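# Load a spacer into the spring-fed magazine

### The job

Load the spare rebar spacer into the spring-fed spacer magazine: draw the follower back by its knob, hook it in the side notch and let go; stand the spare upright in the track behind the two spacers already there, turned the same way as they are, and let go of it; then unhook the knob and ease the follower forward by hand until it presses all three spacers tight against the end wall. The notch is set differently each time, so feel for it: do not force the knob against the slot's edges (25 N is too much), never let the follower snap forward, and leave the other things standing where they are.

Things in the scene. Friction and masses are not known exactly. Their poses are not given: they have to be found in the camera images.
- magazine: the magazine, fixed: plywood base 196x84 mm with an aluminium track along its x axis; origin at the centre of its underside, z up. In its frame, mm: track floor z 12, open above, 33 wide (y -16.5 to 16.5), side walls 5 thick, tops at z 22; end wall's inner face at x -77, top at z 40; follower plate 30 wide, top at z 41, its pushing face at x -33 at the start
- end_wall_foot (a point): foot of the end wall's inner face, on the track floor's middle line (magazine x -77, z 12 mm). The row stands against it, the spacers' 22 mm side along the track: centres 11 and 33 mm towards the magazine's +x and 55 for the third. With the follower hooked, 34 to 46 mm of track lie open between the second spacer and the follower's face (from magazine x -33)
- follower (a joint): how far the follower is pulled back to the magazine's +x, m: 0 at the start against two spacers, 0.034 to 0.046 hooked in the notch, 0.022 pressing on three. Its spring pushes it to -x with 7 N at 0, 11 N at 0.056
- knob_grip (a point): middle of the follower's grip, an upright black round knob 24 mm across, 30 high, 73 mm above the bench, on a 10 mm stem, 45 mm behind the follower's face. At the start at magazine x +12, y 0 mm. It moves with the follower and can also slip sideways: 3 mm to the magazine's -y, 16 mm to +y (a spring under 0.6 N brings it back to y 0).
- keeper: dark steel bracket on the magazine's +y side: a fixed foot (origin at magazine x 49, y 0, z 0 mm, same axes) and clamped on it a plate (z 26 to 38, y -14 to 32) with an L-shaped slot for the knob's stem. The plate is clamped up to 6 mm either way along x, not measured: a guide edge at y +8, then a solid end stop, met by the stem after 44 to 56 mm of pull. 25 N of stem on plate is too much
- notch_side (a point): point at magazine x 50, y 15, z 32 mm, about where the notch is: a side branch to +y just in front of the end stop. From the stop to 7 mm before it the stem can move 15 mm to +y; let forward (-x) there it comes to rest 10 mm before the stop on a sloped edge, where the spring keeps it hooked. To unhook: pull back 3 to 9 mm, 15 mm to -y, then let forward
- spare_spacer: the spare: grey fibre-mortar rebar spacer, a 22x30x30 mm block (x 22, y 30, z 30) with a half-round notch in its top (running along its x); origin at the centre of its underside, z up. Stands upright on the bench at the start, beside or beyond the magazine. (Over the bench's left end, from y 0.4 m on, stands a trestle's grey tube)
- row_spacer_a: first spacer in the track, at the end wall: grey fibre-mortar rebar spacer, a 22x30x30 mm block (x 22, y 30, z 30) with a half-round notch in its top (running along its x); origin at the centre of its underside, z up; its x along the track
- row_spacer_b: second spacer in the track, next to the first: grey fibre-mortar rebar spacer, a 22x30x30 mm block (x 22, y 30, z 30) with a half-round notch in its top (running along its x); origin at the centre of its underside, z up; its x along the track
- test_cube: plain grey mortar test cube, 40 mm, no notch; a bystander, origin at the centre of its underside
- reel: reel of mason line, 55 mm across, 54 mm high, standing on its flange; a bystander, origin at the centre of its underside
Not all that is in view belongs to the job. Leave any orange or red look-alike of the spare_spacer alone.

How it is judged:
By the outcome, as a careful person would: the job done as asked, in the order asked, and still so for the second after the job is handed in, with the robot touching nothing.
It also fails if it takes over 64 s, if anything falls off the work surface, if the arm or the gripper's body presses on something with over 40 N, if the wrist force passes 120 N, or if a joint passes its speed limit or range.

### The arm

A 6-joint arm with a two-finger parallel gripper is mounted at the origin on a cart in front of the work surface, level with it; the furniture and walls round the work are solid. World frame = base frame: x ahead of the robot, y to its left, z up, the work surface at z = 0. Lengths are in m, angles in rad, forces in N, time in s.
With the tool pointing down it reaches from about 0.35 to 0.975 m from the base axis. Payload 4.9 kg.
Tool frame: the origin (TCP) lies on the mounting face of the last link; the fingertips stand 173 mm ahead of it and the grasp point (between the pads) lies 155 mm ahead of it (tcp_to_grasp is the distance from the TCP to the grasp point, in m); z points along the fingers, y is the line along which they close (so a half turn about z gives the same grasp; the last joint's range is limited). The gripper opens to 85 mm and grips with 20 to 120 N. Pads are 22 mm wide; open, the fingers measure 114 mm over their backs; the gripper's body (76 mm by 85 mm) begins 54 mm behind the grasp point. The pads swing forward as they close: fully open they stand 13 mm farther back than shut.
Start: joints at [1.05, 0.053, 1.613, -0, 1.476, -0.119], TCP at [0.244, 0.575, 0.405] pointing down, gripper open.
Joint ranges: [-3.01, 3.01], [-1.01, 2.22], [0.06, 2.58], [-1.02, 4.17], [0.09, 2.62], [-3.14, 3.14]. Speed limits (rad/s): [2.57, 2.57, 3.14, 3.14, 3.14, 3.14].

### API

Orientations are given as a rotation vector (axis times angle).
In Python, from station import get_obs, get_image, calibration, finish_job, tcp_to_grasp gives the robot as it stands. The module is installed in compiled form; this text tells all that it offers.
- The arm moves only by the tool arm_command, never from a script. Its argument "plan" is a list that holds one entry, the list of rows, each a list of 6 numbers: the shift along the tool's x, y, z in cm, then the turn, a rotation vector about the tool's x, y, z in rad. A call has 1 to 12 rows; each row is the pose to reach, as a shift and turn from the pose commanded when the call began, along the tool's axes at that moment; what a row does not reach only later rows make up. A row lasts 1/12 s, in which the tool goes at most 41.7 mm and 7.16 degrees, less where a joint would pass 70% of its speed; a pose out of reach is approached as far as the arm can. A call with a gripper value outside its range is refused whole. "gripper" is the closure, from -1 (fully open) to 1 (shut), set as the call begins (left out, the last holds). The fingers move at their own pace and stop on an object; "force" is the grip in N (left out, the last holds). Time passes only in rows, so rows that repeat a pose let the fingers close. It gives the time, the measured TCP pose, the force, the opening and the grip force at its end, in the units of the state.
- get_obs(): the state, without advancing time (a new reading comes with each control period).
- get_image(name): name is "scene" or "top" or "wrist"; returns (picture, depth): 384x512x3 uint8, blue, green, red; 384x512 float32, m along the optical axis (not along the pixel's ray), 0 where there is no reading.
- calibration(name): a dict with "fx", "fy", "cx", "cy" (pixels), "pose" (4x4, takes a point from camera to world coordinates). Camera axes: x right, y up, looking along -z (the intrinsics and any distortion apply to the point x, -y, -z); pixel columns grow to the right and rows downward; lengths in m; the calibration is good to about 2 mm. The wrist camera is an equidistant fisheye: a pixel r from the principal point sees the ray r / f radians off the axis. A picture is of the moment at which its call begins: read the wrist's pose just before it. calibration takes no time and is no camera call; for the wrist camera it gives the pose at the moment of the call.
- finish_job(): hands the job in; it is judged then, once.
The state is a dict: "t": time; "q": joint angles; "dq": joint speeds; "effort": joint torques, N m; "tool_pos": TCP position; "tool_rot": TCP orientation; "contact_force": force on the tool from outside, world axes, zero at the start; "wrist_torque": the same for the moment, N m; "opening": finger opening in m; "grip_force": force on a finger pad.
Only numpy, scipy, OpenCV 4.12 (cv2) and the standard library are available. Lean on these libraries where they do the work, as an engineer would, in place of code of your own. Each camera call takes 0.05 s, during which the arm holds its last target. There are 200 camera calls.

## Working session

There is one attempt and no reset: what is moved stays moved. The work goes in short steps, Python scripts to look and compute and a tool call to move; the robot and the scene stay as the last step left them, time stands still between calls to the robot, and variables do not carry over. Pictures are saved under pics/ and viewed, at most 13 in all, crops included, and the job is handed in when it is done.

Besides the shell and the picture viewer there is one more tool, called by a JSON object that holds its "method" and its "body", one argument or row to a line. arm_command: Moves the arm, as the interface text tells. Its arguments: {"type":"object","properties":{"plan":{"type":"array"},"gripper":{"type":"number"},"force":{"type":"number"}},"required":["plan"]}

```bash
mkdir -p pics
cat > h.py <<'E'
import numpy as np, cv2
from station import *
from scipy.spatial.transform import Rotation as R
def cloud(name):
    c=calibration(name); im,d=get_image(name)
    v,u=np.mgrid[0:384,0:512]
    P=np.stack([(u-c['cx'])/c['fx']*d,-(v-c['cy'])/c['fy']*d,-d,np.ones_like(d)],-1)
    W=P@np.array(c['pose']).T
    W=W[...,:3]; W[d==0]=np.nan
    return im,d,W
E
python3 - <<'E'
from h import *
for n in('scene','top'):
    im,d,W=cloud(n); cv2.imwrite(f'pics/{n}.png',im); np.savez(f'{n}.npz',im=im,W=W)
    c=calibration(n); print(n,c['fx'],c['cx'],c['cy'],np.round(c['pose'],3).tolist(),{k:v for k,v in c.items() if k not in('pose','fx','fy','cx','cy')})
o=get_obs(); print(o['t'],o['tool_pos'],o['tool_rot'],o['opening'],tcp_to_grasp)
E
```

```text
scene 388.38580122781144 253.85217673001733 189.4895731884663 [[-0.804, 0.282, -0.524, 0.003], [-0.595, -0.384, 0.706, 0.677], [-0.002, 0.879, 0.477, 0.54], [0.0, 0.0, 0.0, 1.0]] {}
top 378.7112747857426 253.0148712660508 187.64901575127107 [[-0.03, 0.981, -0.193, 0.322], [-1.0, -0.029, 0.005, -0.018], [-0.0, 0.193, 0.981, 1.038], [0.0, 0.0, 0.0, 1.0]] {}
0.1 [0.24429083 0.57499664 0.40355495] [-6.26794124e-01 -3.07778244e+00  2.84894819e-03] 0.08533431467967947 0.1547
```

View pics/top.png

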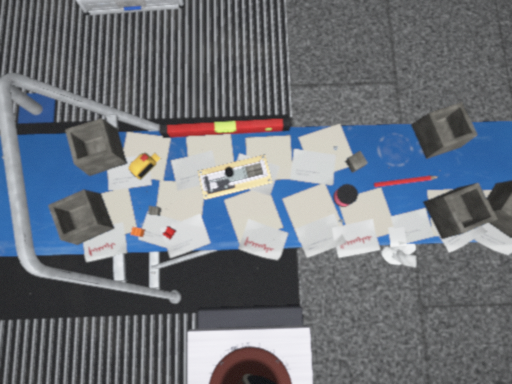

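View pics/scene.png

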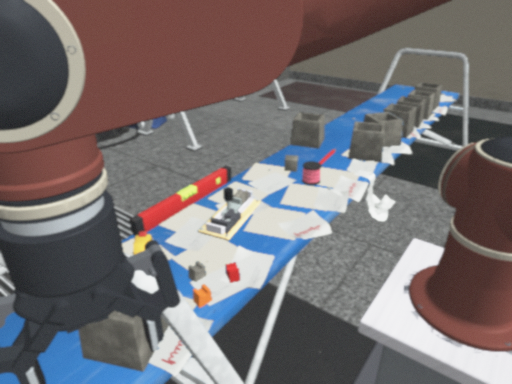

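Candidates in the top view are the grey block at (154,210), which is probably the spare, and the grey block at (356,160), which is probably the cube. The orange block (138,232) and the red block (169,232) are look-alikes. The magazine is at (235,177). Next I'll make one close crop.

Run:
```python
from h import *
a=np.load('top.npz');b=np.load('scene.npz')
ca=cv2.resize(a['im'][145:245,125:285],None,fx=5,fy=5,interpolation=cv2.INTER_CUBIC)[:500]
cb=cv2.resize(b['im'][175:315,180:300],None,fx=4,fy=4,interpolation=cv2.INTER_CUBIC)
cv2.imwrite('pics/ca.png',ca);cv2.imwrite('pics/cb.png',cb)
W=a['W']
for n,(u,v) in dict(spare=(154,210),cube=(356,160),mag=(235,177),knob=(229,171),reel=(346,193)).items(): print(n,np.round(W[v,u],3))
```

```text
spare [0.467 0.246 0.024]
cube [ 0.587 -0.307  0.037]
mag [0.552 0.025 0.026]
knob [0.553 0.038 0.091]
reel [ 0.493 -0.268  0.055]
```

View pics/ca.png

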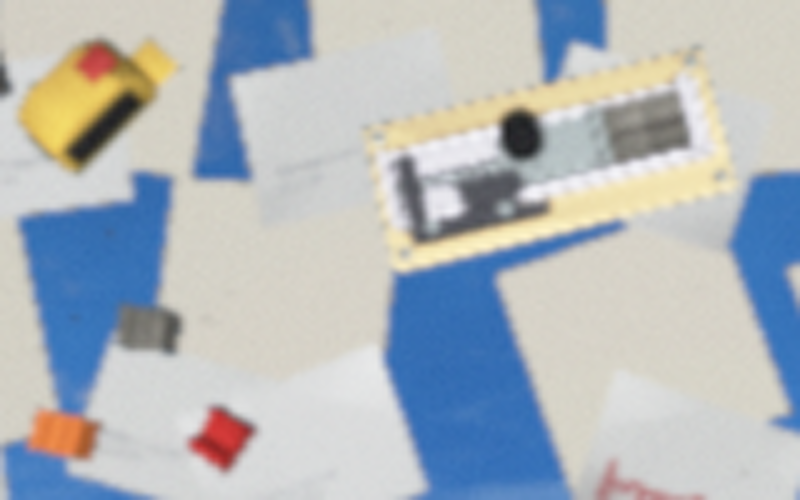

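View pics/cb.png

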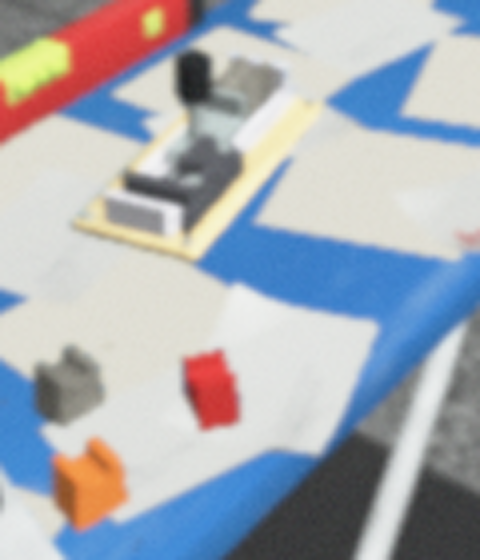

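The crops show a grey notched block at crop (150,328), so that is the spare. Its notch runs roughly left to right in the image. The end wall is at the right end of the magazine, the keeper is on its lower side and the knob is at crop (520,133). Magazine +x is therefore about world +y, and +y about world -x.

```bash
cat >> h.py <<'E'
def ray(name,u,v,z,c=None):
    c=c or calibration(name); d=np.array([(u-c['cx'])/c['fx'],-(v-c['cy'])/c['fy'],-1])
    T=np.array(c['pose']); w=T[:3,:3]@d; o=T[:3,3]; return o+w*(z-o[2])/w[2]
E
python3 - <<'E'
from h import *
a=np.load('top.npz'); im=a['im'];W=a['W']; hsv=cv2.cvtColor(im,cv2.COLOR_BGR2HSV)
roi=np.zeros((384,512),bool); roi[145:205,190:280]=1
m=(hsv[...,0]>15)&(hsv[...,0]<32)&(hsv[...,1]>70)&(hsv[...,2]>150)&roi
m=m.astype(np.uint8); n,l,s,_=cv2.connectedComponentsWithStats(m,connectivity=8); print(s[1:6])
v,u=np.nonzero(m); print('yellow z',np.nanpercentile(W[m>0][:,2],[10,50,90]))
for z in(.008,.012):
    P=np.array([ray('top',x,y,z)[:2] for x,y in zip(u,v)],np.float32)
    print(z,cv2.minAreaRect(P*1000))
k=(hsv[...,2]<45)&roi&(W[...,2]>.06); v,u=np.nonzero(k); print('knob px',u.mean(),v.mean(),len(u),'top z',np.nanmedian(W[k][:,2]),ray('top',u.mean(),v.mean(),.088), np.nanmedian(W[k],0))
sp=np.zeros_like(roi);sp[200:220,143:166]=1
g=sp&(hsv[...,1]<60)&(hsv[...,2]<140); v,u=np.nonzero(g); print('spare',len(u)); 
for lo,hi in((.022,.04),(.008,.04)):
    q=sp&(W[...,2]>lo)&(W[...,2]<hi); P=W[q][:,:2].astype(np.float32)*1000; print(q.sum(),P.mean(0),cv2.minAreaRect(P),np.nanmax(W[q][:,2]))
b=np.load('scene.npz');Ws=b['W'];q=(np.abs(Ws[...,0]-.46)<.045)&(np.abs(Ws[...,1]-.246)<.04)&(Ws[...,2]>.008)
print('scene',q.sum(),Ws[q].mean(0),cv2.minAreaRect(Ws[q][:,:2].astype(np.float32)*1000),Ws[q].max(0))
E
```

```text
[[249 157  12   4  18]
 [205 161  43  12 120]
 [233 186   4   3   7]
 [240 186   1   1   1]
 [229 189   3   1   3]]
yellow z [0.00624888 0.00859228 0.0113086 ]
0.008 ((560.4219360351562, 27.92822265625), (72.1188735961914, 164.7952117919922), 11.805194854736328)
0.012 ((559.4949951171875, 27.751388549804688), (71.83878326416016, 164.15530395507812), 11.80519962310791)
knob px 228.62962962962962 171.8148148148148 27 top z 0.08816456222760338 [0.55176587 0.03872768 0.088     ] [0.55257923 0.03828864 0.08816456]
spare 85
85 [467.72086 245.52933] ((467.6849670410156, 245.771728515625), (25.71528434753418, 22.006385803222656), 82.5489501953125) 0.03443864075184022
105 [467.2155  244.17035] ((467.5901184082031, 245.0465087890625), (27.17814064025879, 22.006385803222656), 82.5489501953125) 0.03443864075184022
scene 250 [0.45839071 0.25047189 0.02176523] ((447.3126220703125, 246.4019775390625), (77.3354721069336, 63.81708526611328), 89.45267486572266) [0.47935655 0.28534822 0.03240803]
```

```bash
cat >> h.py <<'E'
def goto(p,yaw,prev=None):
    """row to bring grasp point to p, tool down, closing line at yaw (deg, world); prev=(tcp,R)"""
    o=get_obs(); t,Rt=prev or (np.array(o['tool_pos']),R.from_rotvec(o['tool_rot']))
    best=None
    for s in(0,180):
        a=np.radians(yaw+s); y=np.array([np.cos(a),np.sin(a),0]); z=np.array([0,0,-1.]); x=np.cross(y,z)
        Rn=R.from_matrix(np.stack([x,y,z],1)); rv=(Rt.inv()*Rn).as_rotvec()
        if best is None or np.linalg.norm(rv)<np.linalg.norm(best[0]): best=(rv,Rn)
    rv,Rn=best; tcp=np.array(p)-Rn.apply([0,0,tcp_to_grasp]); d=Rt.inv().apply(tcp-t)*100
    print('row',np.round(d,2).tolist()+np.round(rv,3).tolist(),'rows>=',max(np.linalg.norm(d)/4.17,np.degrees(np.linalg.norm(rv))/7.16)); return tcp,Rn
E
python3 - <<'E'
from h import *
print(get_obs()['q']); goto([.54,.03,.2],102); goto([.54,.1,.25],102)
c=calibration('wrist'); o=get_obs(); Rt=R.from_rotvec(o['tool_rot']); T=np.array(c['pose'])
print('cam in tool',Rt.inv().apply(T[:3,3]-o['tool_pos']), (Rt.inv().as_matrix()@T[:3,:3]).round(2).tolist(),c['fx'],c['cx'],c['cy'])
E
```

```text
[ 1.04999171e+00  5.32856558e-02  1.61421347e+00  3.11311834e-05
  1.47601481e+00 -1.18999868e-01]
row [-48.53, -38.59, 4.95, -0.002, -0.001, -0.611] rows>= 14.915451406170892
row [-45.79, -32.15, -0.07, -0.002, -0.001, -0.611] rows>= 13.417840189321113
cam in tool [ 6.85248324e-02 -9.12599258e-05  3.04131593e-02] [[-0.0, 0.96, 0.27], [1.0, 0.0, 0.0], [0.0, 0.27, -0.96]] 297.3186396354542 256.8816213835633 191.81527648642603
```

{"method": "arm_command", "body": {
  "plan": [
    [[-45.8,-32.2,0,0,0,-0.611],[-45.8,-32.2,0,0,0,-0.611],[-45.8,-32.2,0,0,0,-0.611],[-45.8,-32.2,0,0,0,-0.611],[-45.8,-32.2,0,0,0,-0.611],[-45.8,-32.2,0,0,0,-0.611],[-45.8,-32.2,0,0,0,-0.611],[-45.8,-32.2,0,0,0,-0.611],[-45.8,-32.2,0,0,0,-0.611],[-45.8,-32.2,0,0,0,-0.611],[-45.8,-32.2,0,0,0,-0.611],[-45.8,-32.2,0,0,0,-0.611]]
  ]
}}

```text
t: 1.1
tool_pos: [0.503, 0.1581, 0.4044]
tool_rot: [0.328, -3.124, -0.0]
contact_force: [1.2, 0.4, -0.4]
opening: 0.0851
grip_force: 0.0
```

Run:
```python
from h import *
o=get_obs();print(o['t'],o['tool_pos'],o['tool_rot'])
goto([.54,.06,.20],102)
```

```text
1.1 [0.50299704 0.15809956 0.40437717] [ 3.27816377e-01 -3.12416274e+00 -1.72629879e-04]
row [-1.58, -10.37, 4.97, 0.0, -0.0, -0.0] rows>= 2.782246180699976
```

{"method": "arm_command", "body": {
  "plan": [
    [[-1.5,-9,5,0,0,0],[-1.5,-9,5,0,0,0],[-1.5,-9,5,0,0,0],[-1.5,-9,5,0,0,0],[-1.5,-9,5,0,0,0],[-1.5,-9,5,0,0,0]]
  ]
}}

```text
t: 1.6
tool_pos: [0.5358, 0.0757, 0.355]
tool_rot: [-0.328, 3.124, 0.001]
contact_force: [0.0, 0.6, -0.0]
opening: 0.0855
grip_force: 0.0
```

Run:
```python
from h import *
o=get_obs();c=calibration('wrist');im,d=get_image('wrist');print(o['t'],o['tool_pos'],o['tool_rot'])
cv2.imwrite('pics/w1.png',im);np.savez('w1.npz',im=im,d=d,pose=np.array(c['pose']))
```

```text
1.6 [0.53583612 0.07569061 0.35504903] [-3.28471940e-01  3.12417320e+00  7.24140161e-04]
```

View pics/w1.png

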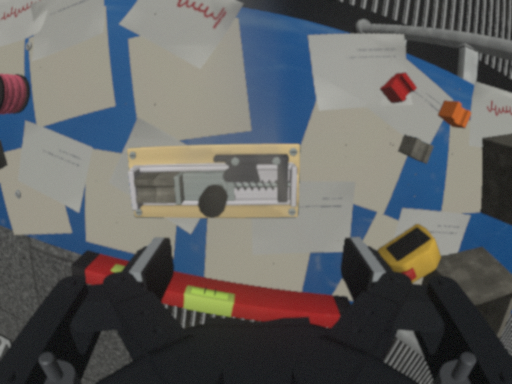

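The wrist view shows the magazine (130–298, 145–218) with the knob at (212,200), the end wall on the left and the spare at (415,147). I'll measure its geometry.

```bash
cat >> h.py <<'E'
def wray(u,v,c):
    x=(np.asarray(u,float)-c['cx'])/c['fx'];y=(np.asarray(v,float)-c['cy'])/c['fy'];r=np.hypot(x,y)+1e-9
    return np.stack([np.sin(r)*x/r,-np.sin(r)*y/r,-np.cos(r)],-1)
def wplane(u,v,z,c,T):
    w=wray(u,v,c)@T[:3,:3].T; return T[:3,3]+w*((z-T[2,3])/w[...,2])[...,None]
def wcloud(d,c,T):
    v,u=np.mgrid[0:384,0:512]; r=wray(u,v,c); P=r/(-r[...,2:])*d[...,None]; W=P@T[:3,:3].T+T[:3,3]; W[d==0]=np.nan; return W
E
python3 - <<'E'
from h import *
a=np.load('w1.npz');im,d,T=a['im'],a['d'],a['pose'];c=calibration('wrist')
W=wcloud(d,c,T);hsv=cv2.cvtColor(im,cv2.COLOR_BGR2HSV)
roi=np.zeros((384,512),bool);roi[138:226,120:308]=1
m=(hsv[...,0]>15)&(hsv[...,0]<32)&(hsv[...,1]>75)&roi
m=cv2.morphologyEx(m.astype(np.uint8),cv2.MORPH_OPEN,np.ones((3,3)))
print('z',np.nanpercentile(W[m>0][:,2],[10,50,90]))
v,u=np.nonzero(m);P=(wplane(u,v,np.full(len(u),.009),c,T)[:,:2]*1000).astype(np.float32);print(cv2.minAreaRect(P))
k=(hsv[...,2]<50)&roi;k[:,:190]=0;k[:,235:]=0;k[:182]=0
v,u=np.nonzero(k);print('knob',len(u),(u.min()+u.max())/2,(v.min()+v.max())/2,'z',np.nanmedian(W[k],0))
kt=roi&(W[...,2]>.08);v,u=np.nonzero(kt);print('ktop',len(u),W[kt].mean(0),wplane([u.mean()],[v.mean()],np.array([.088]),c,T))
s=np.zeros_like(roi);s[125:170,390:440]=1
for lo in(.024,.01):
  q=s&(W[...,2]>lo)&(W[...,2]<.04);print('spare',q.sum(),cv2.minAreaRect((W[q][:,:2]*1000).astype(np.float32)),W[q].mean(0))
# keeper / dark plate extents in mag frame
ang=np.radians(12.3);ex=np.array([-np.sin(ang),np.cos(ang)]);ey=np.array([-np.cos(ang),-np.sin(ang)])
kx=W[kt].mean(0)[:2]; M=kx-.012*ex; Q=(W[...,:2]-M);X=Q@ex*1000;Y=Q@ey*1000
kp=roi&(hsv[...,2]<110)&(W[...,2]>.024)&(W[...,2]<.048)&(X>12); print('keeper x',np.percentile(X[kp],[0,2,98,100]),'y',np.percentile(Y[kp],[0,2,98,100]))
E
```

```text
z [0.00745204 0.00838525 0.00934588]
((554.840576171875, 27.471763610839844), (81.52662658691406, 191.4293670654297), 12.456876754760742)Traceback (most recent call last):
  File "<stdin>", line 10, in <module>
    return umr_minimum(a, axis, None, out, keepdims, initial, where)
ValueError: zero-size array to reduction operation minimum which has no identity
```

Run:
```python
from h import *
a=np.load('w1.npz');im,d,T=a['im'],a['d'],a['pose'];c=calibration('wrist')
W=wcloud(d,c,T);hsv=cv2.cvtColor(im,cv2.COLOR_BGR2HSV)
roi=np.zeros((384,512),bool);roi[138:226,120:308]=1
kt=roi&(W[...,2]>.08);v,u=np.nonzero(kt);print('ktop',len(u),W[kt].mean(0),np.median(W[kt][:,2]),wplane([u.mean()],[v.mean()],np.array([.088]),c,T))
s=np.zeros_like(roi);s[125:170,390:440]=1
for lo in(.024,.01):
  q=s&(W[...,2]>lo)&(W[...,2]<.04);print('spare',q.sum(),cv2.minAreaRect((W[q][:,:2]*1000).astype(np.float32)),W[q].mean(0))
ang=np.radians(12.45);ex=np.array([-np.sin(ang),np.cos(ang)]);ey=np.array([-np.cos(ang),-np.sin(ang)])
M=np.array([.5548,.0275]); Q=(W[...,:2]-M);X=Q@ex*1000;Y=Q@ey*1000
print('knob in mag',X[kt].mean(),Y[kt].mean())
kp=roi&(W[...,2]>.026)&(W[...,2]<.048)
for lo,hi in((5,18),(18,40)):
  z=kp&(Y>lo)&(Y<hi)&(X>-5);print('keeper x',np.percentile(X[z],[0,2,98,100]),'y',np.percentile(Y[z],[2,98]))
rw=roi&(W[...,2]>.034)&(X<-20);print('row y',np.percentile(Y[rw],[2,50,98]),'x',np.percentile(X[rw],[2,98]))
goto([*(M+.012*ex),.15],102.45);goto([*(M+.012*ex),.073],102.45)
```

```text
ktop 625 [0.55167777 0.03981078 0.08759531] 0.08800589370113193 [[0.55150208 0.03986186 0.088     ]]
spare 348 ((465.39617919921875, 247.3516387939453), (27.29129409790039, 22.153236389160156), 82.5435791015625) [0.46544971 0.24664668 0.02851076]
spare 565 ((463.98291015625, 236.52789306640625), (49.07787322998047, 22.26183319091797), 82.41062927246094) [0.46538026 0.24373904 0.02488423]
knob in mag 12.694396427475233 0.39475817367697674
keeper x [-4.9607057  -1.95591589 89.89160237 91.14320607] y [ 5.2044452  17.57929508]
keeper x [ 7.29091063 20.15863699 80.75453662 90.97904964] y [18.35055142 31.50769383]
row y [-17.43433414  -0.92884166  17.03641002] x [-82.69594279 -27.38085712]
row [-0.82, -3.95, 5.09, 0.0, 0.001, -0.007] rows>= 1.5563342961962219
row [-0.82, -3.95, 12.79, 0.0, 0.001, -0.007] rows>= 3.2147817949079243
```

{"method": "arm_command", "body": {
  "plan": [
    [[-0.8,-3.9,5,0,0,-0.007],[-0.8,-3.9,5,0,0,-0.007],[-0.8,-3.9,9,0,0,-0.007],[-0.8,-3.9,12.8,0,0,-0.007],[-0.8,-3.9,12.8,0,0,-0.007],[-0.8,-3.9,12.8,0,0,-0.007]]
  ],
  "gripper": -0.3,
  "force": 30
}}

```text
t: 2.15
tool_pos: [0.5509, 0.0399, 0.2255]
tool_rot: [0.341, -3.119, -0.001]
contact_force: [0.6, 0.2, 0.3]
opening: 0.0557
grip_force: 0.0
```

{"method": "arm_command", "body": {
  "plan": [
    [[0,0,0,0,0,0],[0,0,0,0,0,0],[0,0,0,0,0,0],[0,0,0,0,0,0],[0,0,0,0,0,0],[0,0,0,0,0,0]]
  ],
  "gripper": 1,
  "force": 30
}}

```text
t: 2.65
tool_pos: [0.5534, 0.0394, 0.2305]
tool_rot: [-0.338, 3.117, 0.002]
contact_force: [-0.9, 4.1, 8.2]
opening: 0.0233
grip_force: 30.0
```

```bash
cat >> h.py <<'E'
ang=np.radians(12.45);ex=np.array([-np.sin(ang),np.cos(ang)]);ey=np.array([-np.cos(ang),-np.sin(ang)]);M=np.array([.5548,.0275])
def st():
    o=get_obs();g=np.array(o['tool_pos'])+R.from_rotvec(o['tool_rot']).apply([0,0,tcp_to_grasp]);f=np.array(o['contact_force'])
    print('t',round(o['t'],2),'mag xyz mm',np.round([(g[:2]-M)@ex*1e3,(g[:2]-M)@ey*1e3,g[2]*1e3],1),'F mag',np.round([f[:2]@ex,f[:2]@ey,f[2]],1),'open',round(o['opening']*1e3,1),'grip',round(o['grip_force'],1))
E
python3 -c "
from h import *
st()"
```

```text
t 2.65 mag xyz mm [12.  -2.1 75.8] F mag [ 4.2 -0.   8.2] open 23.3 grip 30.0
```

{"method": "arm_command", "body": {
  "plan": [
    [[0,0,-0.25,0,0,0],[0,0.5,-0.25,0,0,0],[0,1,-0.25,0,0,0],[0,1.5,-0.25,0,0,0],[0,2,-0.25,0,0,0],[0,2.5,-0.25,0,0,0],[0,3,-0.25,0,0,0],[0,3.4,-0.25,0,0,0],[0,3.8,-0.25,0,0,0],[0,4.1,-0.25,0,0,0],[0,4.1,-0.25,0,0,0],[0,4.1,-0.25,0,0,0]]
  ]
}}

```text
t: 3.65
tool_pos: [0.5439, 0.0772, 0.2305]
tool_rot: [-0.34, 3.12, -0.01]
contact_force: [2.6, -8.7, -0.6]
opening: 0.0233
grip_force: 30.8
```

```bash
python3 -c "
from h import *
st();print(get_obs()['tool_rot'])"
```

```text
t 3.65 mag xyz mm [49.8 -0.5 75.8] F mag [-9.1 -0.6 -0.6] open 23.3 grip 30.8
[-0.33956049  3.11990451 -0.01025999]
```

{"method": "arm_command", "body": {
  "plan": [
    [[0,0.2,0,0,0,0],[0,0.4,0,0,0,0],[0,0.4,0,0,0,0],[0,0.4,0,0,0,0]]
  ]
}}

```text
t: 3.98
tool_pos: [0.5431, 0.0809, 0.2305]
tool_rot: [-0.339, 3.12, -0.011]
contact_force: [1.4, -9.5, 0.2]
opening: 0.0231
grip_force: 30.8
```

```bash
python3 -c "
from h import *
st()"
```

```text
t 3.98 mag xyz mm [53.6 -0.5 75.9] F mag [-9.6  0.7  0.2] open 23.1 grip 30.8
```

{"method": "arm_command", "body": {
  "plan": [
    [[0,0.15,0,0,0,0],[0,0.3,0,0,0,0],[0,0.3,0,0,0,0],[0,0.3,0,0,0,0]]
  ]
}}

```text
t: 4.32
tool_pos: [0.5425, 0.0838, 0.2305]
tool_rot: [-0.339, 3.12, -0.011]
contact_force: [1.7, -9.4, -0.4]
opening: 0.023
grip_force: 30.8
```

```bash
python3 -c "
from h import *
st()"
```

```text
t 4.32 mag xyz mm [56.5 -0.5 75.8] F mag [-9.5  0.4 -0.4] open 23.0 grip 30.8
```

{"method": "arm_command", "body": {
  "plan": [
    [[0,0.15,0,0,0,0],[0,0.3,0,0,0,0],[0,0.3,0,0,0,0],[0,0.3,0,0,0,0]]
  ]
}}

```text
t: 4.65
tool_pos: [0.5419, 0.0867, 0.2306]
tool_rot: [-0.339, 3.12, -0.011]
contact_force: [3.3, -10.1, 0.6]
opening: 0.023
grip_force: 30.8
```

```bash
python3 -c "
from h import *
st()"
```

```text
t 4.65 mag xyz mm [59.5 -0.5 75.9] F mag [-10.5  -1.    0.6] open 23.0 grip 30.8
```

{"method": "arm_command", "body": {
  "plan": [
    [[0,0.15,0,0,0,0],[0,0.25,0,0,0,0],[0,0.25,0,0,0,0],[0,0.25,0,0,0,0]]
  ]
}}

```text
t: 4.98
tool_pos: [0.5413, 0.0891, 0.2305]
tool_rot: [-0.339, 3.12, -0.011]
contact_force: [2.4, -9.9, 0.1]
opening: 0.0231
grip_force: 30.8
```

```bash
python3 -c "
from h import *
st()"
```

```text
t 4.98 mag xyz mm [61.9 -0.5 75.9] F mag [-10.2  -0.2   0.1] open 23.1 grip 30.8
```

{"method": "arm_command", "body": {
  "plan": [
    [[0,0.15,0,0,0,0],[0,0.25,0,0,0,0],[0,0.25,0,0,0,0],[0,0.25,0,0,0,0]]
  ]
}}

```text
t: 5.32
tool_pos: [0.5408, 0.0915, 0.2305]
tool_rot: [-0.339, 3.12, -0.011]
contact_force: [1.2, -10.7, -0.1]
opening: 0.0232
grip_force: 30.8
```

```bash
python3 -c "
from h import *
st()"
```

```text
t 5.32 mag xyz mm [64.4 -0.6 75.8] F mag [-10.7   1.2  -0.1] open 23.2 grip 30.8
```

{"method": "arm_command", "body": {
  "plan": [
    [[0,0.15,0,0,0,0],[0,0.25,0,0,0,0],[0,0.25,0,0,0,0],[0,0.25,0,0,0,0]]
  ]
}}

```text
t: 5.65
tool_pos: [0.5403, 0.0939, 0.2305]
tool_rot: [-0.339, 3.12, -0.011]
contact_force: [2.7, -9.9, -1.2]
opening: 0.0229
grip_force: 30.8
```

```bash
python3 -c "
from h import *
st()"
```

```text
t 5.65 mag xyz mm [66.8 -0.6 75.8] F mag [-10.2  -0.5  -1.2] open 22.9 grip 30.8
```

{"method": "arm_command", "body": {
  "plan": [
    [[0,0.1,0,0,0,0],[0,0.2,0,0,0,0],[0,0.2,0,0,0,0],[0,0.2,0,0,0,0]]
  ]
}}

```text
t: 5.98
tool_pos: [0.54, 0.0952, 0.2305]
tool_rot: [-0.34, 3.12, -0.015]
contact_force: [3.1, -14.7, -0.4]
opening: 0.023
grip_force: 31.0
```

```bash
python3 -c "
from h import *
st()"
```

```text
t 5.98 mag xyz mm [67.7 -0.6 75.8] F mag [-15.    0.2  -0.4] open 23.0 grip 31.0
```

{"method": "arm_command", "body": {
  "plan": [
    [[0,-0.2,0,0,0,0],[0,-0.45,0,0,0,0],[0,-0.45,0,0,0,0],[0.25,-0.45,0,0,0,0],[0.5,-0.45,0,0,0,0],[0.7,-0.45,0,0,0,0],[0.7,-0.45,0,0,0,0],[0.7,-0.45,0,0,0,0]]
  ]
}}

```text
t: 6.65
tool_pos: [0.5339, 0.09, 0.2306]
tool_rot: [-0.339, 3.12, -0.011]
contact_force: [2.4, -11.4, -0.1]
opening: 0.0228
grip_force: 30.9
```

```bash
python3 -c "
from h import *
st()"
```

```text
t 6.65 mag xyz mm [64.4  6.5 75.9] F mag [-11.6   0.1  -0.1] open 22.8 grip 30.9
```

Free sideways. On to 15 mm.

{"method": "arm_command", "body": {
  "plan": [
    [[0.25,0,0,0,0,0],[0.5,0,0,0,0,0],[0.75,0,0,0,0,0],[0.8,0,0,0,0,0],[0.8,0,0,0,0,0],[0.8,0,0,0,0,0]]
  ]
}}

```text
t: 7.15
tool_pos: [0.5263, 0.0884, 0.2306]
tool_rot: [-0.339, 3.119, -0.011]
contact_force: [3.4, -10.8, -3.3]
opening: 0.0234
grip_force: 30.7
```

```bash
python3 -c "
from h import *
st()"
```

```text
t 7.15 mag xyz mm [64.4 14.1 75.9] F mag [-11.3  -1.   -3.3] open 23.4 grip 30.7
```

{"method": "arm_command", "body": {
  "plan": [
    [[0.05,-0.2,0,0,0,0],[0.05,-0.4,0,0,0,0],[0.05,-0.6,0,0,0,0],[0.05,-0.7,0,0,0,0],[0.05,-0.7,0,0,0,0],[0.05,-0.7,0,0,0,0]]
  ]
}}

```text
t: 7.65
tool_pos: [0.5276, 0.0814, 0.2306]
tool_rot: [-0.339, 3.118, -0.01]
contact_force: [5.1, -8.5, -2.8]
opening: 0.023
grip_force: 30.6
```

```bash
python3 -c "
from h import *
st()"
```

```text
t 7.65 mag xyz mm [57.4 14.2 75.9] F mag [-9.4 -3.1 -2.8] open 23.0 grip 30.6
```

{"method": "arm_command", "body": {
  "plan": [
    [[0,-0.1,0,0,0,0],[0,-0.2,0,0,0,0],[0,-0.3,0,0,0,0],[0,-0.3,0,0,0,0]]
  ]
}}

```text
t: 7.98
tool_pos: [0.5279, 0.08, 0.2306]
tool_rot: [-0.338, 3.119, -0.002]
contact_force: [5.4, -2.1, -0.3]
opening: 0.0231
grip_force: 30.8
```

```bash
python3 -c "
from h import *
st()"
```

```text
t 7.98 mag xyz mm [56.8 14.2 75.9] F mag [-3.2 -4.8 -0.3] open 23.1 grip 30.8
```

{"method": "arm_command", "body": {
  "plan": [
    [[-0.1,0,0,0,0,0],[-0.15,-0.05,0,0,0,0],[-0.15,-0.1,0,0,0,0],[-0.15,-0.1,0,0,0,0]]
  ]
}}

```text
t: 8.32
tool_pos: [0.5289, 0.0799, 0.2305]
tool_rot: [-0.339, 3.123, 0.0]
contact_force: [-0.1, -0.9, 7.4]
opening: 0.0228
grip_force: 31.5
```

```bash
python3 -c "
from h import *
st()"
```

```text
t 8.32 mag xyz mm [56.7 14.  75.8] F mag [-0.8  0.3  7.4] open 22.8 grip 31.5
```

{"method": "arm_command", "body": {
  "plan": [
    [[0,0,0,0,0,0],[0,0,0,0,0,0],[0,0,0,0,0,0],[0,0,0,0,0,0],[0,0,-3,0,0,0],[0,0,-7,0,0,0],[0,0,-11,0,0,0],[0,0,-11,0,0,0]]
  ],
  "gripper": -0.3
}}

```text
t: 8.98
tool_pos: [0.5308, 0.0798, 0.3486]
tool_rot: [-0.338, 3.109, -0.002]
contact_force: [1.1, 0.9, 1.5]
opening: 0.0556
grip_force: 0.0
```

Run:
```python
from h import *
st();c=calibration('wrist');T=np.array(c['pose']);im,d=get_image('wrist');W=wcloud(d,c,T)
kt=(W[...,2]>.08)&(W[...,2]<.095)&(np.hypot(*(np.moveaxis(W[...,:2]-(M+.0567*ex+.014*ey),-1,0)))<.03)
v,u=np.nonzero(kt);k=wplane([u.mean()],[v.mean()],np.array([.088]),c,T)[0,:2]-M;print(len(u),'knob mag',k@ex*1e3,k@ey*1e3)
Q=W[...,:2]-M;X=Q@ex*1e3;Y=Q@ey*1e3;fo=(abs(Y)<12)&(W[...,2]>.036)&(W[...,2]<.045)&(X<40)
print('high x hist',np.histogram(X[fo],np.arange(-90,45,5)))
p=[.4655,.2470,.20];prev=goto(p,82.5);goto([.4655,.2470,.20],82.5-90)
```

```text
t 8.98 mag xyz mm [ 55.8  10.  193.9] F mag [ 0.7 -1.2  1.5] open 55.6 grip 0.0
674 knob mag 55.87779774153157 16.377986030243157
high x hist (array([ 0, 71, 92, 84, 79, 86, 83, 92, 87, 79, 92, 56,  0,  0,  0,  0,  0,
        0,  0,  0, 79, 86, 22, 27, 28, 25]), array([-90, -85, -80, -75, -70, -65, -60, -55, -50, -45, -40, -35, -30,
       -25, -20, -15, -10,  -5,   0,   5,  10,  15,  20,  25,  30,  35,
        40]))
row [2.7, 17.71, -1.03, -0.0, 0.01, 0.347] rows>= 4.304242552501135
row [2.7, 17.71, -1.03, -0.008, 0.008, -1.224] rows>= 9.791496064075137
```

{"method": "arm_command", "body": {
  "plan": [
    [[2.7,17.7,-1,0,0.01,0.347],[2.7,17.7,-1,0,0.01,0.347],[2.7,17.7,-1,0,0.01,0.347],[2.7,17.7,-1,0,0.01,0.347],[2.7,17.7,-1,0,0.01,0.347],[2.7,17.7,-1,0,0.01,0.347],[2.7,17.7,-1,0,0.01,0.347],[2.7,17.7,-1,0,0.01,0.347]]
  ]
}}

```text
t: 9.7
tool_pos: [0.464, 0.2464, 0.348]
tool_rot: [-0.204, -3.123, 0.004]
contact_force: [-0.3, -0.3, -0.2]
opening: 0.0555
grip_force: 0.0
```

Run:
```python
from h import *
c=calibration('wrist');T=np.array(c['pose']);im,d=get_image('wrist');W=wcloud(d,c,T)
cv2.imwrite('pics/w2.png',cv2.resize(im[120:320,120:400],None,fx=2.5,fy=2.5))
P0=np.array([.4655,.247]);q=(np.hypot(W[...,0]-P0[0],W[...,1]-P0[1])<.028)&(W[...,2]>.008)&(W[...,2]<.04)
z=W[q][:,2];print('zmax',np.percentile(z,[50,95,99]))
t=q&(W[...,2]>.0245);r=cv2.minAreaRect((W[t][:,:2]*1000).astype(np.float32));print(t.sum(),r)
a=np.radians(r[2]);e1=np.array([np.cos(a),np.sin(a)]);e2=np.array([-e1[1],e1[0]]);L=(W[q][:,:2]-np.array(r[0])/1000)
for e in(e1,e2):
  s=L@e*1e3;print([round(float(np.median(z[(s>i)&(s<=i+3)])*1e3),1) for i in range(-15,15,3) if ((s>i)&(s<=i+3)).sum()>3])
print(get_obs()['t'],get_obs()['tool_pos'])
```

```text
zmax [0.02652117 0.03105912 0.03160268]
401 ((464.5123291015625, 247.73471069335938), (25.404083251953125, 21.84299659729004), 82.88394165039062)
[22.1, 30.1, 30.0, 24.8, 23.3, 23.3, 25.1, 30.2, 29.9, 27.1]
[26.7, 28.5, 28.0, 28.3, 27.5, 28.0, 28.0, 22.8]
9.75 [0.46428604 0.24599333 0.34816055]
```

View pics/w2.png

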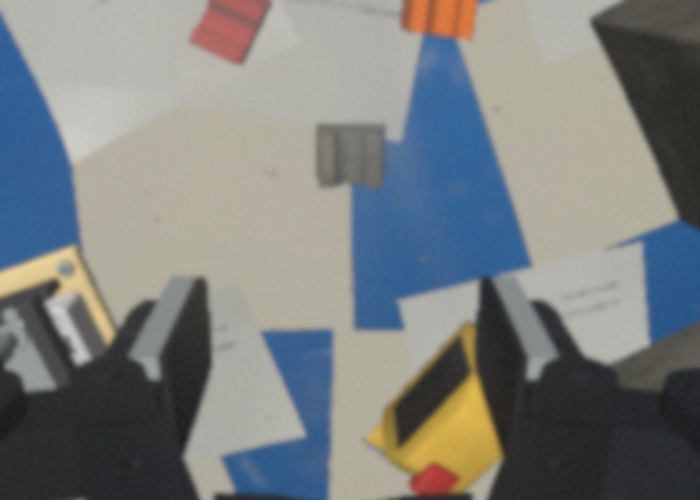

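Crop w2 shows the grey spare at (350,155). Its notch runs vertically, between the fingers' closing sides, so closing left to right grips its 30 mm faces.

Run:
```python
from h import *
p=goto([.4647,.2475,.06],82.9);goto([.4647,.2475,.030],82.9)
```

```text
row [-0.17, 0.19, 13.34, -0.003, -0.011, -0.008] rows>= 3.2007121853882716
row [-0.2, 0.2, 16.34, -0.003, -0.011, -0.008] rows>= 3.920096393395419
```

{"method": "arm_command", "body": {
  "plan": [
    [[-0.2,0.2,4,0,-0.011,-0.008],[-0.2,0.2,8,0,-0.011,-0.008],[-0.2,0.2,12,0,-0.011,-0.008],[-0.2,0.2,14.5,0,-0.011,-0.008],[-0.2,0.2,16.3,0,-0.011,-0.008],[-0.2,0.2,16.3,0,-0.011,-0.008],[-0.2,0.2,16.3,0,-0.011,-0.008]]
  ]
}}

```text
t: 10.33
tool_pos: [0.4648, 0.2472, 0.1851]
tool_rot: [-0.195, -3.134, 0.005]
contact_force: [0.8, 0.1, 0.6]
opening: 0.0553
grip_force: 0.0
```

Run:
```python
from h import *
st();goto([.4647,.2475,.030],82.9)
```

```text
t 10.33 mag xyz mm [233.6  40.9  30.4] F mag [-0.1 -0.8  0.6] open 55.3 grip 0.0
row [0.01, 0.03, 0.04, -0.003, -0.002, -0.001] rows>= 0.028758630421301393
```

{"method": "arm_command", "body": {
  "plan": [
    [[0,0,0,0,0,0],[0,0,0,0,0,0],[0,0,0,0,0,0],[0,0,0,0,0,0],[0,0,0,0,0,0],[0,0,0,0,0,0]]
  ],
  "gripper": 1,
  "force": 30
}}

```text
t: 10.83
tool_pos: [0.466, 0.2487, 0.1886]
tool_rot: [0.192, 3.13, -0.001]
contact_force: [-0.5, -1.6, 6.5]
opening: 0.0261
grip_force: 30.2
```

Run:
```python
from h import *
st();print(get_obs()['tool_rot'])
```

```text
t 10.83 mag xyz mm [234.8  38.2  33.9] F mag [-1.5  0.8  6.5] open 26.1 grip 30.2
[ 1.91914452e-01  3.13039228e+00 -9.84806350e-04]
```

{"method": "arm_command", "body": {
  "plan": [
    [[0,0,-0.4,0,0,0],[0,0,-1,0,0,0],[0,0,-3,0,0,0],[0,0,-6,0,0,0],[0,0,-9,0,0,0],[0,0,-9,0,0,0],[0,0,-9,0,0,0]]
  ]
}}

```text
t: 11.42
tool_pos: [0.4654, 0.2489, 0.2791]
tool_rot: [0.192, 3.13, 0.001]
contact_force: [0.4, -0.4, 0.1]
opening: 0.026
grip_force: 29.5
```

Run:
```python
from h import *
st();o=get_obs();c=calibration('wrist');T=np.array(c['pose']);im,d=get_image('wrist')
cv2.imwrite('pics/w3.png',im); 
W=wcloud(d,c,T);Rt=R.from_rotvec(o['tool_rot']);L=(W-o['tool_pos'])@Rt.as_matrix()*1e3
q=(abs(L[...,1])<12)&(abs(L[...,0])<25)&(L[...,2]>130)&(L[...,2]<200);print(q.sum(),np.percentile(L[q],[2,50,98],axis=0))
ang2=M-.0195*ex; goto([*ang2,.15],102.45)
```

```text
t 11.42 mag xyz mm [235.3  38.7 124.4] F mag [-0.5 -0.3  0.1] open 26.0 grip 29.5
2821 [[-8.50289471e+00 -1.15403524e+01  1.57373591e+02]
 [ 7.06339690e+00 -1.57836087e-01  1.63685418e+02]
 [ 1.30817210e+01  1.15480500e+01  1.85359631e+02]]
row [-12.31, -22.69, -2.72, -0.001, 0.002, -0.34] rows>= 6.224226706031065
```

View pics/w3.png

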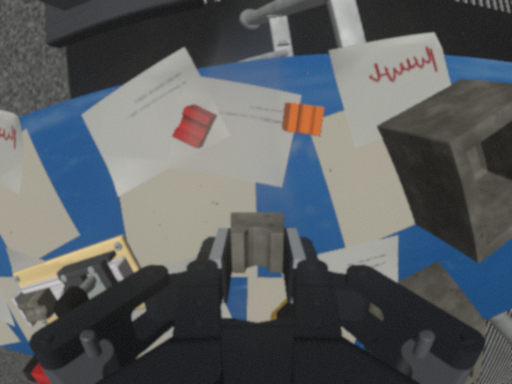

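w3 shows the spare held upright between the fingers at (257,240).

{"method": "arm_command", "body": {
  "plan": [
    [[0,0,-3,0,0,0],[-2,-4,-3.5,0,0,-0.1],[-12.3,-22.7,-3.5,0,0,-0.34],[-12.3,-22.7,-3.5,0,0,-0.34],[-12.3,-22.7,-3.5,0,0,-0.34],[-12.3,-22.7,-3.5,0,0,-0.34],[-12.3,-22.7,-3.5,0,0,-0.34],[-12.3,-22.7,-3.5,0,0,-0.34],[-12.3,-22.7,-3.5,0,0,-0.34],[-12.3,-22.7,-3.5,0,0,-0.34]]
  ]
}}

```text
t: 12.3
tool_pos: [0.5585, 0.0076, 0.3097]
tool_rot: [0.337, -3.121, 0.001]
contact_force: [0.4, -0.3, -0.3]
opening: 0.0261
grip_force: 29.6
```

Run:
```python
from h import *
st();o=get_obs();c=calibration('wrist');T=np.array(c['pose']);im,d=get_image('wrist')
cv2.imwrite('pics/w4.png',im)
W=wcloud(d,c,T);Rt=R.from_rotvec(o['tool_rot']);print(o['tool_rot'])
L=(W-o['tool_pos'])@Rt.as_matrix()*1e3
q=(abs(L[...,1])<13)&(abs(L[...,0])<25)&(L[...,2]>168)&(L[...,2]<182)
Q=W[...,:2]-M;X=Q@ex*1e3;Y=Q@ey*1e3
print('front face tool x',np.median(L[q][:,0]),np.polyfit(L[q][:,1],L[q][:,0],1))
np.savez('w4.npz',im=im,d=d,T=T,o=o['tool_pos'],r=o['tool_rot'])
for z0,z1,x0,x1 in((.016,.03,-80,-30),(.03,.048,-75,-35),(.016,.03,-25,5)):
  s=(W[...,2]>z0)&(W[...,2]<z1)&(X>x0)&(X<x1)&(abs(Y)<40);print(s.sum(),np.percentile(Y[s],[1,50,99]) if s.any() else '')
```

```text
t 12.3 mag xyz mm [-20.3   1.1 155. ] F mag [-0.4 -0.3 -0.3] open 26.1 grip 29.6
[ 3.36969642e-01 -3.12051308e+00  8.27903255e-04]
front face tool x 12.830725274574876 [1.93129604e-03 1.28291436e+01]
686 [-21.7147408  16.0038408  20.6308132]
1563 [-13.46846003  -0.889915    12.76981457]
505 [-20.67242441   0.64371833  20.58035919]
```

View pics/w4.png

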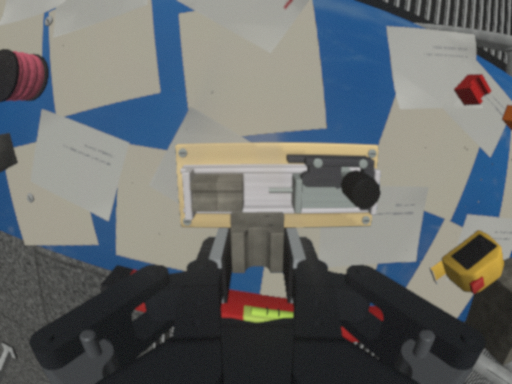

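w4 shows the spare at (257,240) and the open track at (243–292, 170–208). The tool still has to turn a quarter so that the spare's 22 mm side lies along the track.

Run:
```python
from h import *
print(get_obs()['q'])
for y in(12.45+1e-3,):
    p=M-.019*ex-.0003*ey
    t,Rn=goto([*p,.10],y); print(Rn.as_matrix().round(2).tolist())
```

```text
[-1.17878334e-01 -2.71833252e-02  1.85611426e+00 -1.18573013e-03
  1.31502798e+00 -1.90509866e+00]
row [-0.11, 0.03, 5.52, -0.002, -0.002, 1.57] rows>= 12.56516006984888
[[-0.22, 0.98, 0.0], [0.98, 0.22, 0.0], [0.0, 0.0, -1.0]]
```

{"method": "arm_command", "body": {
  "plan": [
    [[-0.11,-0.1,0,0,0,0.4],[-0.11,-0.1,0,0,0,0.8],[-0.11,-0.1,0,0,0,1.2],[-0.11,-0.1,1,0,0,1.57],[-0.11,-0.1,2,0,0,1.57],[-0.11,-0.1,3,0,0,1.57],[-0.11,-0.1,3,0,0,1.57],[-0.11,-0.1,3,0,0,1.57],[-0.11,-0.1,3,0,0,1.57],[-0.11,-0.1,3,0,0,1.57],[-0.11,-0.1,3,0,0,1.57],[-0.11,-0.1,3,0,0,1.57]]
  ]
}}

```text
t: 13.35
tool_pos: [0.5594, 0.0094, 0.2809]
tool_rot: [1.884, 2.514, -0.002]
contact_force: [0.4, 0.5, -0.1]
opening: 0.026
grip_force: 29.6
```

{"method": "arm_command", "body": {
  "plan": [
    [[0,0,0,0,0,0],[0,0,0,0,0,0],[0,0,0,0,0,0]]
  ]
}}

```text
t: 13.6
tool_pos: [0.5599, 0.0084, 0.2813]
tool_rot: [1.874, 2.52, -0.002]
contact_force: [0.8, 0.2, -1.3]
opening: 0.0259
grip_force: 29.6
```

Run:
```python
from h import *
st();o=get_obs();p=M-.0205*ex-.0003*ey
c=calibration('wrist');T=np.array(c['pose']);im,d=get_image('wrist')
cv2.imwrite('pics/w5.png',im)
W=wcloud(d,c,T);Rt=R.from_rotvec(o['tool_rot']);Q=W[...,:2]-M;X=Q@ex*1e3;Y=Q@ey*1e3
L=(W-o['tool_pos'])@Rt.as_matrix()*1e3
q=(abs(L[...,1])<13)&(abs(L[...,0])<25)&(L[...,2]>168)&(L[...,2]<182);print('front x',np.median(X[q]),'slope',np.polyfit(Y[q],X[q],1)[0])
q=(abs(L[...,1])<25)&(abs(L[...,0])<25)&(L[...,2]>176)&(L[...,2]<190);print('spare y',np.percentile(Y[q],[1,99]))
for z0,z1,x0,x1 in((.016,.027,0,25),):
  s=(W[...,2]>z0)&(W[...,2]<z1)&(X>x0)&(X<x1)&(abs(Y)<24);h=np.histogram(Y[s],np.arange(-24,25,1));print(h[0])
goto([*p,.10],12.45);goto([*p,.047],12.45)
```

```text
t 13.6 mag xyz mm [-19.9  -0.8 126.6] F mag [ 0.  -0.9 -1.3] open 25.9 grip 29.6
front x -7.43057048386966 slope -0.077406848410666
spare y [-13.7024508   14.17569864]
[ 0 23 42 40 37 44 29  2  9 10  6  9  8  9  8 13  4 12  9  9 15 21 21 16
 27 15 13  9  7 10  8  3  2  0  0  0  0  0  0 16 24 25 30 26  3  0  0  0]
row [-0.04, -0.06, 2.68, -0.0, 0.002, 0.074] rows>= 0.6420258944405928
row [-0.03, -0.06, 7.98, -0.0, 0.002, 0.074] rows>= 1.9128171133086156
```

View pics/w5.png

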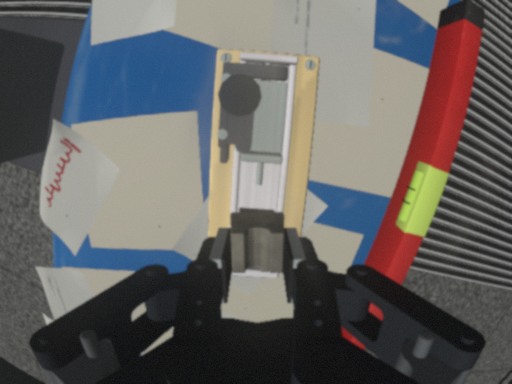

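w5 shows the spare over the open track with the tool turned about 4° too little. The fix is a yaw of 0.074.

{"method": "arm_command", "body": {
  "plan": [
    [[0.1,0,0,0,0,0.074],[0.1,-0.05,2,0,0,0.074],[0.1,-0.05,4,0,0,0.074],[0.1,-0.05,5,0,0,0.074],[0.1,-0.05,5,0,0,0.074],[0.1,-0.05,5,0,0,0.074]]
  ]
}}

```text
t: 14.15
tool_pos: [0.5593, 0.0083, 0.2312]
tool_rot: [1.97, 2.446, -0.003]
contact_force: [-0.2, -0.5, 0.5]
opening: 0.0262
grip_force: 29.6
```

Run:
```python
from h import *
st();o=get_obs();p=M-.0195*ex-.0003*ey
c=calibration('wrist');T=np.array(c['pose']);im,d=get_image('wrist')
cv2.imwrite('pics/w6.png',cv2.resize(im[130:290,180:340],None,fx=3.5,fy=3.5,interpolation=cv2.INTER_CUBIC))
W=wcloud(d,c,T);Rt=R.from_rotvec(o['tool_rot']);Q=W[...,:2]-M;X=Q@ex*1e3;Y=Q@ey*1e3
L=(W-o['tool_pos'])@Rt.as_matrix()*1e3
q=(abs(L[...,1])<13)&(abs(L[...,0])<25)&(L[...,2]>168)&(L[...,2]<182);print('front x',np.median(X[q]),'slope',np.polyfit(Y[q],X[q],1)[0])
s=(abs(L[...,1])<25)&(L[...,2]>176)&(L[...,2]<187)&(abs(L[...,0])<16);print('spare y',np.percentile(Y[s],[1,99]))
s=(W[...,2]>.018)&(W[...,2]<.027)&(X>-5)&(X<8)&(abs(Y)<24);print(np.histogram(Y[s],np.arange(-24,25,1))[0])
goto([*p,.047],12.45)
```

```text
t 14.15 mag xyz mm [-20.   -0.2  76.5] F mag [-0.4  0.3  0.5] open 26.2 grip 29.6
front x -7.353370553470507 slope 0.0020517952264246533
spare y [-14.01188697  13.81830385]
[ 0 15 32 33 27 40 19  0  0  0  0  0  0  0  0  0  0  0  0  0 19 23 34 38
 19 19  0  0  0  0  0  0  0  0  0  0  0  0  0 26 35 32 29 28  0  0  0  0]
row [0.05, -0.05, 3.06, 0.001, 0.002, -0.003] rows>= 0.7341997629124044
```

View pics/w6.png

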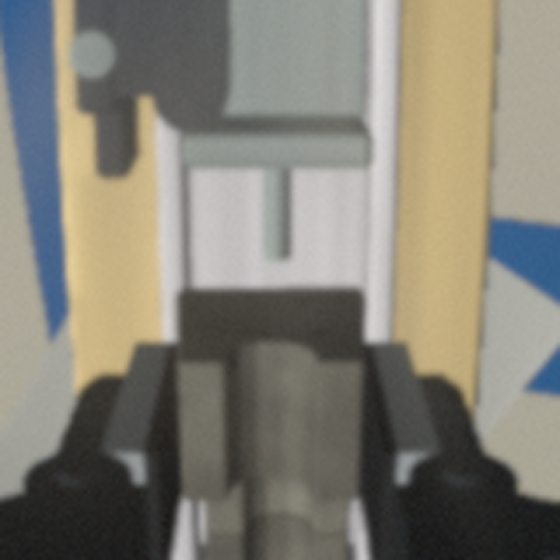

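w6 shows the spare's front face (178–363, mid 270) about 1.1 mm left of the track's middle (about 277). I'll shift it by tool +y 0.11 cm and lower it.

{"method": "arm_command", "body": {
  "plan": [
    [[0.05,0.11,0.5,0,0,0],[0.05,0.11,1,0,0,0],[0.05,0.11,1.4,0,0,0],[0.05,0.11,1.8,0,0,0],[0.05,0.11,2.2,0,0,0],[0.05,0.11,2.5,0,0,0],[0.05,0.11,2.5,0,0,0],[0.05,0.11,2.5,0,0,0]]
  ]
}}

```text
t: 14.87
tool_pos: [0.5604, 0.0089, 0.2064]
tool_rot: [1.971, 2.445, -0.002]
contact_force: [-0.2, 0.9, 0.3]
opening: 0.0259
grip_force: 29.6
```

```bash
python3 -c "
from h import *
st()"
```

```text
t 14.87 mag xyz mm [-19.7  -1.5  51.7] F mag [1.  0.  0.3] open 25.9 grip 29.6
```

{"method": "arm_command", "body": {
  "plan": [
    [[0,0,0.2,0,0,0],[0,0,0.4,0,0,0],[0,0,0.6,0,0,0],[0,0,0.7,0,0,0],[0,0,0.7,0,0,0]]
  ]
}}

```text
t: 15.28
tool_pos: [0.5609, 0.0089, 0.2007]
tool_rot: [1.97, 2.445, -0.001]
contact_force: [-2.2, 0.4, 5.0]
opening: 0.0258
grip_force: 30.4
```

```bash
python3 -c "
from h import *
st()"
```

```text
t 15.28 mag xyz mm [-19.8  -2.   46. ] F mag [0.9 2.1 5. ] open 25.8 grip 30.4
```

{"method": "arm_command", "body": {
  "plan": [
    [[0,0,-0.1,0,0,0],[0,0,-0.1,0,0,0],[0,0,-0.1,0,0,0],[0,0,-0.1,0,0,0],[0,0,-3,0,0,0],[0,0,-7,0,0,0],[0,0,-11,0,0,0],[0,0,-13,0,0,0],[0,0,-13,0,0,0]]
  ],
  "gripper": -0.3
}}

```text
t: 16.03
tool_pos: [0.5623, 0.0089, 0.3369]
tool_rot: [1.964, 2.437, 0.009]
contact_force: [0.9, 0.2, 0.1]
opening: 0.0551
grip_force: 0.0
```

Run:
```python
from h import *
st();c=calibration('wrist');T=np.array(c['pose']);im,d=get_image('wrist');W=wcloud(d,c,T)
cv2.imwrite('pics/w7.png',im[60:330,100:420])
Q=W[...,:2]-M;X=Q@ex*1e3;Y=Q@ey*1e3
t=(abs(Y+1)<18)&(W[...,2]>.036)&(W[...,2]<.048)&(X>-29)&(X<3);print(t.sum(),'spare x',np.percentile(X[t],[1,99]),'y',np.percentile(Y[t],[1,99]),'z',np.median(W[t][:,2]))
kt=(W[...,2]>.08)&(W[...,2]<.095)&(np.hypot(X-57,Y-14)<30);v,u=np.nonzero(kt)
k=wplane([u.mean()],[v.mean()],np.array([.088]),c,T)[0,:2]-M;print('knob mag',k@ex*1e3,k@ey*1e3)
print(get_obs()['q'])
p=M+.0567*ex+.015*ey
goto([*p,.15],12.45);goto([*p,.15],102.45)
```

```text
t 16.03 mag xyz mm [-20.7  -5.1 182.2] F mag [-0.  -1.   0.1] open 55.1 grip 0.0
527 spare x [-28.56360404  -6.92283406] y [-14.2295267   10.74595454] z 0.04169282226407106
knob mag 56.13132965325891 14.390674330467403
[-1.16165885e-01 -4.56401437e-02  1.83263968e+00 -1.74720080e-03
  1.34633991e+00 -3.29879103e-01]
row [7.63, -1.79, 2.84, 0.007, 0.004, -0.003] rows>= 1.9980211935058148
row [7.63, -1.79, 2.84, 0.009, -0.002, 1.568] rows>= 12.544380550031962
```

View pics/w7.png

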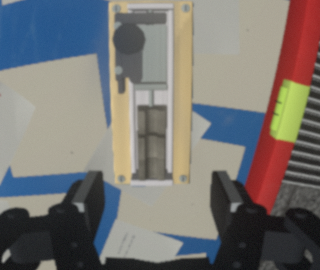

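w7 shows three spacers in the row, with the third standing in the track at crop (152,122). The knob is still hooked at (128,38). Next I'll turn back and grasp the knob.

{"method": "arm_command", "body": {
  "plan": [
    [[7.6,-1.8,0,0,0,-0.5],[7.6,-1.8,0,0,0,-1],[7.6,-1.8,0,0,0,-1.573],[7.6,-1.8,0,0,0,-1.573],[7.6,-1.8,0,0,0,-1.573],[7.6,-1.8,0,0,0,-1.573],[7.6,-1.8,0,0,0,-1.573],[7.6,-1.8,0,0,0,-1.573],[7.6,-1.8,0,0,0,-1.573],[7.6,-1.8,0,0,0,-1.573],[7.6,-1.8,0,0,0,-1.573],[7.6,-1.8,0,0,0,-1.573]]
  ]
}}

```text
t: 17.08
tool_pos: [0.526, 0.0795, 0.327]
tool_rot: [0.234, -3.13, 0.003]
contact_force: [-0.0, -0.2, -0.5]
opening: 0.0556
grip_force: 0.0
```

{"method": "arm_command", "body": {
  "plan": [
    [[0,0,0,0,0,-0.05],[0,0,0,0,0,-0.05],[0,0,0,0,0,-0.05],[0,0,0,0,0,-0.05]]
  ]
}}

```text
t: 17.42
tool_pos: [0.5264, 0.0795, 0.3283]
tool_rot: [0.301, -3.126, 0.003]
contact_force: [0.2, 0.2, 0.4]
opening: 0.0555
grip_force: 0.0
```

Run:
```python
from h import *
st();p=M+.0567*ex+.0145*ey
goto([*p,.0755],102.45)
```

```text
t 17.42 mag xyz mm [ 56.7  16.7 173.6] F mag [ 0.1 -0.2  0.4] open 55.5 grip 0.0
row [-0.22, -0.0, 9.81, -0.002, -0.001, -0.025] rows>= 2.3530024153895814
```

{"method": "arm_command", "body": {
  "plan": [
    [[-0.2,0,3,0,0,-0.025],[-0.2,0,6,0,0,-0.025],[-0.2,0,8.5,0,0,-0.025],[-0.2,0,9.8,0,0,-0.025],[-0.2,0,9.8,0,0,-0.025],[-0.2,0,9.8,0,0,-0.025]]
  ]
}}

```text
t: 17.92
tool_pos: [0.5287, 0.0798, 0.2313]
tool_rot: [0.341, -3.122, 0.003]
contact_force: [0.2, -1.0, 0.5]
opening: 0.0555
grip_force: 0.0
```

Run:
```python
from h import *
st();print(get_obs()['tool_rot'])
```

```text
t 17.92 mag xyz mm [56.4 14.3 76.6] F mag [-1.1 -0.   0.5] open 55.5 grip 0.0
[ 3.41496234e-01 -3.12248459e+00  2.80176855e-03]
```

{"method": "arm_command", "body": {
  "plan": [
    [[0,0,0,0,0,0],[0,0,0,0,0,0],[0,0,0,0,0,0],[0,0,0,0,0,0],[0,0,-0.2,0,0,0],[0,0,-0.2,0,0,0]]
  ],
  "gripper": 1,
  "force": 35
}}

```text
t: 18.42
tool_pos: [0.5292, 0.08, 0.2341]
tool_rot: [-0.342, 3.119, -0.002]
contact_force: [3.6, 3.6, -2.3]
opening: 0.0231
grip_force: 35.7
```

Run:
```python
from h import *
st();print(get_obs()['tool_rot'])
```

```text
t 18.42 mag xyz mm [56.5 13.1 79.4] F mag [ 2.8 -4.3 -2.3] open 23.1 grip 35.7
[-3.41605095e-01  3.11881544e+00 -2.19044622e-03]
```

{"method": "arm_command", "body": {
  "plan": [
    [[0,0.25,0,0,0,0],[0,0.5,0,0,0,0],[0,0.75,0,0,0,0],[0,0.9,0,0,0,0],[0,0.9,0,0,0,0],[0,0.9,0,0,0,0]]
  ]
}}

```text
t: 18.92
tool_pos: [0.5279, 0.0867, 0.234]
tool_rot: [-0.342, 3.118, -0.014]
contact_force: [7.1, -9.3, -5.2]
opening: 0.0229
grip_force: 35.7
```

```bash
python3 -c "
from h import *
st()"
```

```text
t 18.92 mag xyz mm [62.2 12.9 79.3] F mag [-10.6  -5.   -5.2] open 22.9 grip 35.7
```

{"method": "arm_command", "body": {
  "plan": [
    [[0,0.15,0,0,0,0],[-0.2,0.15,0,0,0,0],[-0.4,0.15,0,0,0,0],[-0.6,0.15,0,0,0,0],[-0.8,0.15,0,0,0,0],[-0.8,0.15,0,0,0,0],[-0.8,0.15,0,0,0,0]]
  ]
}}

```text
t: 19.5
tool_pos: [0.5349, 0.0896, 0.2339]
tool_rot: [-0.342, 3.122, -0.014]
contact_force: [2.4, -10.0, -1.1]
opening: 0.0228
grip_force: 36.0
```

```bash
python3 -c "
from h import *
st()"
```

```text
t 19.5 mag xyz mm [63.5  6.  79.2] F mag [-10.3  -0.2  -1.1] open 22.8 grip 36.0
```

{"method": "arm_command", "body": {
  "plan": [
    [[-0.2,0,0,0,0,0],[-0.4,0,0,0,0,0],[-0.6,0,0,0,0,0],[-0.68,0,0,0,0,0],[-0.68,0,0,0,0,0],[-0.68,0,0,0,0,0]]
  ]
}}

```text
t: 20.0
tool_pos: [0.5415, 0.0911, 0.2339]
tool_rot: [-0.342, 3.122, -0.014]
contact_force: [1.2, -10.2, -0.8]
opening: 0.0226
grip_force: 36.2
```

```bash
python3 -c "
from h import *
st()"
```

```text
t 20.0 mag xyz mm [63.5 -0.7 79.2] F mag [-10.3   1.   -0.8] open 22.6 grip 36.2
```

{"method": "arm_command", "body": {
  "plan": [
    [[0,-0.1,0,0,0,0],[0,-0.3,0,0,0,0],[0,-0.5,0,0,0,0],[0,-0.7,0,0,0,0],[0,-0.9,0,0,0,0],[0,-1.1,0,0,0,0],[0,-1.3,0,0,0,0],[0,-1.5,0,0,0,0],[0,-1.7,0,0,0,0],[0,-1.9,0,0,0,0],[0,-2,0,0,0,0],[0,-2,0,0,0,0]]
  ]
}}

```text
t: 21.0
tool_pos: [0.5457, 0.0716, 0.2339]
tool_rot: [-0.342, 3.122, -0.013]
contact_force: [2.0, -8.2, -0.6]
opening: 0.0229
grip_force: 36.0
```

```bash
python3 -c "
from h import *
st()"
```

```text
t 21.0 mag xyz mm [43.7 -0.6 79.2] F mag [-8.4 -0.2 -0.6] open 22.9 grip 36.0
```

{"method": "arm_command", "body": {
  "plan": [
    [[0,-0.15,0,0,0,0],[0,-0.3,0,0,0,0],[0,-0.45,0,0,0,0],[0,-0.6,0,0,0,0],[0,-0.75,0,0,0,0],[0,-0.9,0,0,0,0],[0,-0.9,0,0,0,0],[0,-0.9,0,0,0,0]]
  ]
}}

```text
t: 21.67
tool_pos: [0.5476, 0.063, 0.2339]
tool_rot: [-0.342, 3.122, -0.013]
contact_force: [2.0, -8.0, -1.1]
opening: 0.0226
grip_force: 36.0
```

```bash
python3 -c "
from h import *
st()"
```

```text
t 21.67 mag xyz mm [35.  -0.6 79.2] F mag [-8.3 -0.3 -1.1] open 22.6 grip 36.0
```

{"method": "arm_command", "body": {
  "plan": [
    [[0,-0.08,0,0,0,0],[0,-0.16,0,0,0,0],[0,-0.24,0,0,0,0],[0,-0.3,0,0,0,0],[0,-0.3,0,0,0,0]]
  ]
}}

```text
t: 22.08
tool_pos: [0.548, 0.0617, 0.234]
tool_rot: [-0.342, 3.122, -0.005]
contact_force: [1.5, -3.4, 1.5]
opening: 0.0228
grip_force: 36.2
```

```bash
python3 -c "
from h import *
st()"
```

```text
t 22.08 mag xyz mm [34.4 -0.9 79.3] F mag [-3.7 -0.7  1.5] open 22.8 grip 36.2
```

{"method": "arm_command", "body": {
  "plan": [
    [[0,-0.1,0,0,0,0],[0,-0.15,0,0,0,0],[0,-0.15,0,0,0,0]]
  ]
}}

```text
t: 22.33
tool_pos: [0.5482, 0.061, 0.234]
tool_rot: [-0.342, 3.122, -0.001]
contact_force: [-0.4, 2.1, 3.0]
opening: 0.0228
grip_force: 36.5
```

```bash
python3 -c "
from h import *
st()"
```

```text
t 22.33 mag xyz mm [34.1 -1.  79.3] F mag [ 2.1 -0.   3. ] open 22.8 grip 36.5
```

Tight. Release, wait and lift.

{"method": "arm_command", "body": {
  "plan": [
    [[0,0,0,0,0,0],[0,0,0,0,0,0],[0,0,0,0,0,0],[0,0,0,0,0,0],[0,0,-2,0,0,0],[0,0,-5,0,0,0],[0,0,-9,0,0,0],[0,0,-12,0,0,0],[0,0,-12,0,0,0]]
  ],
  "gripper": -0.3
}}

```text
t: 23.08
tool_pos: [0.55, 0.0607, 0.3621]
tool_rot: [-0.341, 3.109, -0.006]
contact_force: [0.7, -0.4, 0.5]
opening: 0.0555
grip_force: 0.0
```

Run:
```python
from h import *
st();c=calibration('wrist');T=np.array(c['pose']);im,d=get_image('wrist');W=wcloud(d,c,T)
cv2.imwrite('pics/w8.png',im)
Q=W[...,:2]-M;X=Q@ex*1e3;Y=Q@ey*1e3
t=(abs(Y+1)<12)&(W[...,2]>.034)&(W[...,2]<.048)&(X<-5);print('row x',np.percentile(X[t],[1,99]),np.histogram(X[t],np.arange(-90,0,5))[0])
kt=(W[...,2]>.08)&(W[...,2]<.095)&(np.hypot(X-34,Y)<30);v,u=np.nonzero(kt)
k=wplane([u.mean()],[v.mean()],np.array([.088]),c,T)[0,:2]-M;print('knob mag',k@ex*1e3,k@ey*1e3)
```

```text
t 23.08 mag xyz mm [ 32.6  -4.6 207.4] F mag [-0.5 -0.6  0.5] open 55.5 grip 0.0
row x [-82.46247911  -5.56863299] [  0  68 103 102 101 101 107 100 110 108 102 115 113 117 119 113 122]
knob mag 33.40818425890099 0.34350784088785996
```

View pics/w8.png

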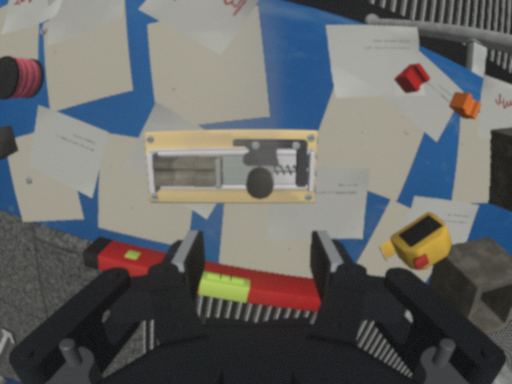

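w8 shows three spacers packed tight between the end wall and the follower (155–215, 172). The knob is back in line at (260,182), and the rest of the scene is undisturbed.

```bash
python3 -c "
from station import *
print(finish_job())"
```

```text
the job is handed in; nothing more can be done
None
```

The job is handed in: the spare stands third in the row, turned like the other two. The follower was unhooked and eased forward by hand until it pressed all three spacers tight against the end wall, at about 23 s of the 64 s allowed.

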